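# Open the nozzle's extraction gate fully and start the extractor

## Robot

A 6-joint arm with a two-finger parallel gripper is mounted at the origin on the work surface. World frame = base frame: x ahead of the robot, y to its left, z up, the work surface at z = 0. Lengths are in m, angles in rad, forces in N, time in s.
With the tool pointing down it reaches from about 0.35 to 0.775 m from the base axis. Payload 7.3 kg.
Tool frame: the origin (TCP) lies midway between the tips of the shut fingers; the grasp point (between the pads) lies robot.grasp_offset behind it (robot.grasp_offset is the distance from the TCP to the grasp point, in m); z points along the fingers, x is the direction in which the jaws open and shut, and the axes are right-handed (so a half turn about z gives the same grasp; the last joint's range is limited). The gripper opens to 92 mm and grips with 3 to 60 N. Pads are 19 mm wide; open, the fingers measure 130 mm over their backs; the gripper's body (75 mm by 190 mm) begins 47 mm behind the grasp point.
Start: joints at [1.071, 0.342, 1.524, -0, 1.275, -0.146], TCP at [0.182, 0.493, 0.227] pointing down, gripper open.
Joint ranges: [-2.53, 2.53], [-0.77, 2.02], [0.04, 2.7], [-1, 4.14], [0.28, 2.66], [-3.11, 3.11]. Speed limits (rad/s): [2.57, 2.57, 3.14, 3.14, 3.14, 3.14].

## Interface

Orientations are given as [roll, pitch, yaw] about the fixed x, y, z axes, in that order (R = Rz(yaw) Ry(pitch) Rx(roll)).
In Python, from cell import robot gives the robot as it stands. The module is installed in compiled form; this text tells all that it offers.
- The arm moves only by the tool move_arm, never from a script. Its argument "increments" is a list of rows, each a list of 7 numbers: the finger opening in mm, from 0 to 91.8, then the shift along the tool's x, y, z in mm, then the turn, a rotation vector about the tool's x, y, z in rad. A call has 1 to 12 rows; each row shifts and turns the pose as measured when the row begins, along the tool's axes as they then stand; what a row does not reach is not made up. A row lasts 1/8 s, in which the tool goes at most 62.5 mm and 10.7 degrees, less where a joint would pass 70% of its speed; a pose out of reach is approached as far as the arm can. A call is refused whole if a number of a shift passes 62.5 or a number of a turn 0.188, either way. A call with a gripper value outside its range is refused whole. The fingers move at their own pace and stop on an object; "newtons" is the grip in N (left out, the last holds). Time passes only in rows, so rows that do not move let the fingers close. It gives the time, the measured TCP pose, the force and the opening at its end, in the units of the state.
- robot.observe(): the state, without advancing time (a new reading comes with each control period).
- robot.read_camera(name): name is "side" or "top" or "wrist"; returns a dict with "img" (480x640x3 uint8, red, green, blue), "fx", "fy", "cx", "cy" (pixels), "T" (4x4, takes a point from camera to world coordinates). Camera axes: x right, y down, z forward; pixel columns grow to the right and rows downward; lengths in m; the calibration is good to about 2 mm. A picture is of the moment at which its call begins. There is no depth.
- robot.hand_in(): hands the job in, once; it reports no verdict.
Trained networks look in the newest picture that a camera, given by its name, has taken for a name from the list of things; names that differ only in an ending like _2 or _b are one class to them, and where a whole thing is asked for, a point or a joint stands for the part that bears it (a point fixed in the world has none). Each returns a list of dicts, best first, with "conf" (0 to 1); they miss things now and then, are a little off and sometimes report something else, mostly with a low value. They report only what shows in the picture. A call takes as long as a camera call. They do not tell look-alikes from the thing itself.
- robot.look_for(thing, camera): "rect" ([left, top, width, height] in pixels, round what is visible of it).
The state is a dict: "time": time; "qpos": joint angles; "qvel": joint speeds; "joint_efforts": joint torques, N m; "tool_pos": TCP position; "tool_rot": TCP orientation; "contact_force": force on the tool from outside, world axes, zero at the start; "torque": the same for the moment, N m; "opening": finger opening in m.
Only numpy, scipy, OpenCV 4.12 (cv2) and the standard library are available. Lean on these libraries where they do the work, as an engineer would, in place of code of your own. Each camera call takes 0.05 s, during which the arm holds its last target.

## Task

Get the bench dust extraction going for the flared nozzle: push the lever on the unit with the flared nozzle along its slot, past the half-open detent, all the way to the full-open stop, and then press the start button on the control box down and let it come back up. Push the lever, do not grip it; leave the capped unit's lever shut and everything else on the bench standing where it is.

Things in the scene. Friction and masses are not known exactly. Their poses are not given: they have to be found in the camera images.
- nozzle_unit: aluminium slide-gate housing fixed to the bench, 62 (x) x 150 (y) x 60 mm high; origin: centre of its underside. Front (+x): white flared nozzle (84 wide, 86 high, to x = +97 mm). Back (-x): grey elbow 56 wide, 60 high, reaching x = -111 mm. The lever's slot runs along y mid-top, shut end -y, open end +y; 6 mm high stops at y = -49, +49; marks at shut -30, half 0, full +30 mm
- gate (a joint): slide of the nozzle unit's lever along the unit's +y, m: 0 shut, 0.030 half open (first detent), 0.060 fully open at the second stop. It starts shut, half open or between. Spring detents hold it at shut, half and full: pushing out of one takes about 4 N; it tips over to the next at about 0.015 and 0.045 and snaps back if let go earlier
- gate_push (a point): centre of the flat back face of the nozzle unit's lever handle (looks to the unit's -y; push it to +y); moves with the handle, axes as the unit's. The handle is a black upright block 26 (x) x 16 (y) x 38 mm high: top 19 mm above this point, 104.5 above the bench. Its carriage, 6.5 mm high on the housing, reaches 3 mm farther back
- capped_unit: aluminium slide-gate housing fixed to the bench, 62 (x) x 150 (y) x 60 mm high; origin: centre of its underside. Front (+x): short stub with flat round cap (58 wide, to x = +67 mm); not in use. Back (-x): grey elbow 56 wide, 60 high, reaching x = -111 mm. The lever's slot runs along y mid-top, shut end -y, open end +y; 6 mm high stops at y = -49, +49; marks at shut -30, half 0, full +30 mm
- spare_gate (a joint): slide of the capped unit's lever, m, as joint gate; starts shut (0) and stays shut
- control_box: grey control box of the extractor, fixed to the bench, 120 (x) x 100 (y) x 55 mm high; origin: centre of its underside. The start button is on top 25 mm towards -x; a fixed black dial 34 mm wide and 16 mm high is on top at x = +33, y = +20 mm
- start (a joint): start button travel, m: 0 released, 0.006 fully down (about 5 N); springs back when let go; it counts as pressed from 0.004
- start_top (a point): centre of the top of the start button, a flat grey round button 34 mm across in a black collar; pressed straight down
- jaw_model: plaster model of a lower jaw with teeth, 50 x 56 mm, 35 high; loose, stays where it is
- amber_jar: amber jar with black cap, 48 mm across, 65 high; loose, stays where it is
- bur_block: aluminium block with upright burs, 35 x 60 mm, 40 high; loose, stays where it is
- mixing_bowl: green mixing bowl, 100 mm across, 50 high; loose, stays where it is
- handpiece: steel handpiece lying on a black cradle, 135 mm long, 41 high (origin under the cradle); loose, stays where it is
- plaster_spatula: spatula with wooden handle, 180 mm long, lying flat; loose, stays where it is
- cup: white cup, 68 mm across, 75 high; loose, stays where it is
There are look-alikes about, which are no part of the job. What is shaped like the capped_unit but green or orange is not meant.

How it is judged:
By the outcome, as a careful person would: the job done as asked, in the order asked, and still so for the second after the job is handed in, with the robot touching nothing.
It also fails if it takes over 37 s, if anything falls off the work surface, if the arm or the gripper's body presses on something with over 40 N, if the wrist force passes 120 N, or if a joint passes its speed limit or range.

## Working session

There is one attempt and no reset: what is moved stays moved. The work goes in short steps, Python scripts to look and compute and a tool call to move; the robot and the scene stay as the last step left them, time stands still between calls to the robot, and variables do not carry over. Pictures are saved under pics/ and viewed, and the job is handed in when it is done.

Besides the shell and the picture viewer there is one more tool, called after ">>>" as name([rows], argument=value, ...), one row to a line, values as JSON. move_arm: Moves the arm, as the interface text tells. Its arguments: {"type":"object","properties":{"increments":{"type":"array"},"newtons":{"type":"number"}},"required":["increments"]}

```bash
mkdir -p pics
cat > h.py <<'E'
from cell import robot
import cv2, numpy as np
def shot(name,fn):
    c=robot.read_camera(name); cv2.imwrite('pics/'+fn,cv2.cvtColor(c['img'],cv2.COLOR_RGB2BGR)); return c
def px2w(c,u,v,z):
    d=np.array([(u-c['cx'])/c['fx'],(v-c['cy'])/c['fy'],1.]); T=np.array(c['T']); d=T[:3,:3]@d; o=T[:3,3]
    return o+d*(z-o[2])/d[2]
def w2px(c,p):
    T=np.linalg.inv(np.array(c['T'])); q=T[:3,:3]@np.array(p)+T[:3,3]
    return c['fx']*q[0]/q[2]+c['cx'], c['fy']*q[1]/q[2]+c['cy']
E
python3 - <<'E'
from h import *
for n in ['top','side','wrist']:
    c=shot(n,n+'0.png'); print(n,np.round(c['T'],3).tolist(),c['fx'],c['cx'],c['cy'])
    for t in ['nozzle_unit','gate','gate_push','capped_unit','control_box','start_top']:
        print(t,[(np.round(r['rect']).tolist(),round(r['conf'],2)) for r in robot.look_for(t,n)][:4])
o=robot.observe();print(o)
E
```

```text
top [[-0.01, -0.989, 0.146, 0.361], [-1.0, 0.013, 0.015, -0.026], [-0.017, -0.146, -0.989, 1.017], [0.0, 0.0, 0.0, 1.0]] 530.9534845486626 328.8539702779186 237.13459850439725
nozzle_unit [([136.0, 144.0, 87.0, 120.0], 0.91), ([324.0, 85.0, 25.0, 62.0], 0.68)]
gate [([162.0, 189.0, 18.0, 15.0], 0.67)]
gate_push [([162.0, 184.0, 20.0, 17.0], 0.68)]
capped_unit [([477.0, 284.0, 97.0, 98.0], 0.75), ([286.0, 203.0, 83.0, 97.0], 0.67)]
control_box [([445.0, 172.0, 76.0, 78.0], 0.7), ([158.0, 185.0, 23.0, 19.0], 0.42)]
start_top [([482.0, 211.0, 19.0, 18.0], 0.87)]
side [[0.892, -0.355, 0.28, 0.248], [-0.452, -0.709, 0.541, -0.555], [0.006, -0.609, -0.793, 0.847], [0.0, 0.0, 0.0, 1.0]] 433.9091582328555 321.27116383937806 242.9977000360963
nozzle_unit [([252.0, 138.0, 78.0, 53.0], 0.95)]
gate [([287.0, 140.0, 11.0, 19.0], 0.44)]
gate_push [([285.0, 141.0, 9.0, 19.0], 0.47)]
capped_unit [([268.0, 216.0, 74.0, 65.0], 0.91), ([138.0, 179.0, 71.0, 60.0], 0.86), ([266.0, 375.0, 92.0, 100.0], 0.68), ([256.0, 206.0, 30.0, 20.0], 0.22)]
control_box [([360.0, 307.0, 78.0, 80.0], 0.91), ([353.0, 267
[... 394 characters left out ...]
0], 0.82)]
control_box []
start_top []
{'time': 1.05, 'qpos': array([ 1.07099895e+00,  3.41987584e-01,  1.52412487e+00,  3.33560525e-06,
        1.27540944e+00, -1.46020740e-01]), 'qvel': array([ 0.00156285, -0.00050256, -0.0007078 ,  0.00086374, -0.00061141,
        0.00033513]), 'joint_efforts': array([ 1.32721860e-03, -4.31156623e+01, -2.44483173e+01,  7.18333642e-02,
        4.83254122e-02, -9.35662001e-06]), 'tool_pos': array([0.18187311, 0.49249551, 0.22673826]), 'tool_rot': array([ 3.14158551e+00, -7.04722067e-05,  1.21701872e+00]), 'contact_force': array([-0.08178795, -0.1284723 , -0.27998723]), 'torque': array([-0.00420532,  0.00163004, -0.02379098]), 'opening': 0.09185756528975157}
```

View pics/top0.png

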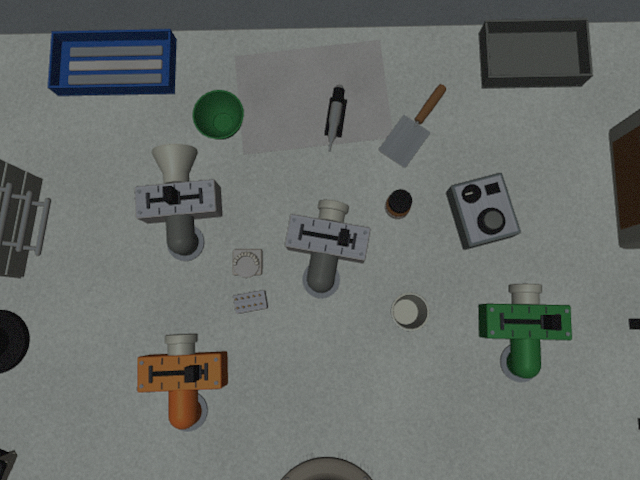

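View pics/side0.png

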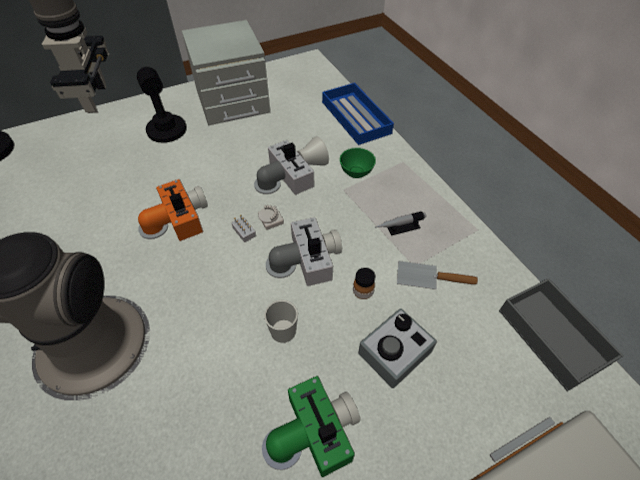

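Run:
```python
import cv2
a=cv2.imread('pics/top0.png')
cv2.imwrite('pics/c1.png',cv2.resize(a[125:275,115:245],None,fx=4,fy=4,interpolation=cv2.INTER_CUBIC)[:600])
cv2.imwrite('pics/c2.png',cv2.resize(a[160:260,430:540],None,fx=5,fy=5,interpolation=cv2.INTER_CUBIC))
b=cv2.imread('pics/side0.png')
cv2.imwrite('pics/c3.png',cv2.resize(b[110:210,230:350],None,fx=6,fy=6,interpolation=cv2.INTER_CUBIC))
```

```text
(no output)
```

View pics/c1.png

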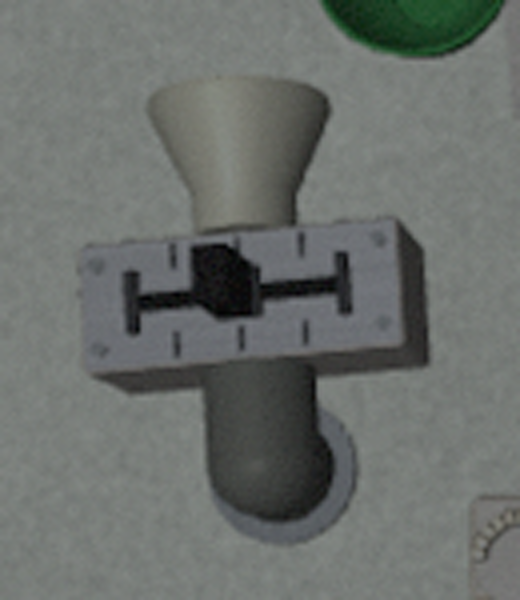

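View pics/c2.png

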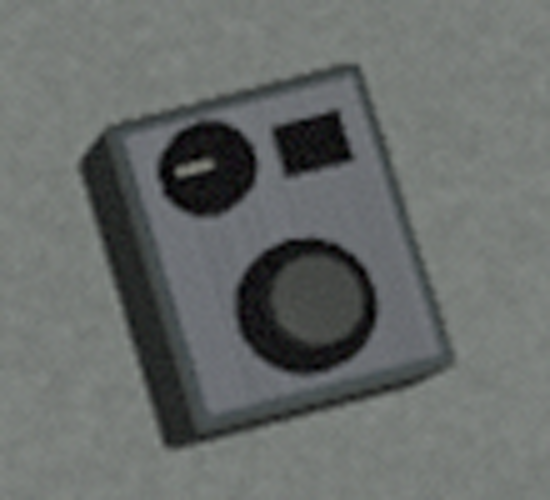

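View pics/c3.png

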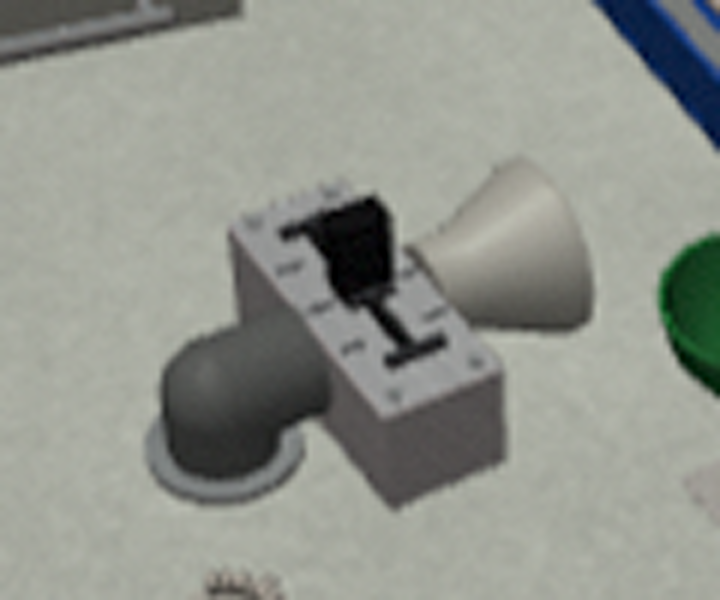

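Run:
```python
from h import *
a=cv2.imread('pics/top0.png'); b=cv2.imread('pics/side0.png')
def enh(i): return np.clip(255*(i/255.)**0.4,0,255).astype('uint8')
k1=enh(cv2.resize(a[175:215,140:200],None,fx=10,fy=10,interpolation=cv2.INTER_CUBIC))
k2=enh(cv2.resize(b[133:183,265:320],None,fx=10,fy=10,interpolation=cv2.INTER_CUBIC))[:500]
cv2.imwrite('pics/e1.png',k1);cv2.imwrite('pics/e2.png',k2)
c=robot.read_camera('top')
f=lambda u,v:(115+u/4-.375,125+v/4-.375)
P=[px2w(c,*f(*p),0.06)[:2] for p in [(82,245),(400,217),(85,373),(405,350),(177,257),(178,345),(302,244),(306,332),(132,302),(343,290),(95,265),(378,240),(99,349),(382,324)]]
print(np.round(P,4))
M=np.array
for i,j in [(0,1),(2,3),(4,6),(5,7),(8,9),(10,11),(12,13)]:
    d=P[i]-P[j]; print(np.linalg.norm(d),np.degrees(np.arctan2(-d[0],d[1])),(P[i]+P[j])/2)
g=lambda u,v:(430+u/5-.4,160+v/5-.4)
Q=[px2w(c,*g(*p),0.055)[:2] for p in [(120,128),(352,68),(205,425),(452,360)]]
print(np.round(Q,4),np.mean(Q,0)); print('btn',px2w(c,*g(318,298),0.07))
```

```text
[[0.6034 0.348 ]
 [0.6146 0.1998]
 [0.5428 0.344 ]
 [0.5516 0.1962]
 [0.597  0.3034]
 [0.5554 0.3014]
 [0.6024 0.2452]
 [0.5607 0.2422]
 [0.576  0.3236]
 [0.5803 0.2255]
 [0.5938 0.3415]
 [0.6038 0.2098]
 [0.554  0.338 ]
 [0.5639 0.2071]]
0.14865804679461112 4.312329297592755 [0.60899545 0.2739141 ]
0.14812817772353795 3.389557029064661 [0.54720108 0.27008526]
0.05840348700695169 5.246129925543314 [0.59970488 0.27429202]
0.05942440022927718 5.109593058022083 [0.55802594 0.2717863 ]
0.09810412249613765 2.5019285521237933 [0.57811099 0.27454499]
0.1321026045247782 4.331773304907863 [0.59877138 0.27567911]
0.13131550457594712 4.341833223960506 [0.55897548 0.27252938]
[[ 0.5973 -0.2434]
 [ 0.6188 -0.3302]
 [ 0.486  -0.2693]
 [ 0.5087 -0.3601]] [ 0.55269613 -0.3007576 ]
btn [ 0.52967914 -0.30834547  0.07      ]
```

View pics/e1.png

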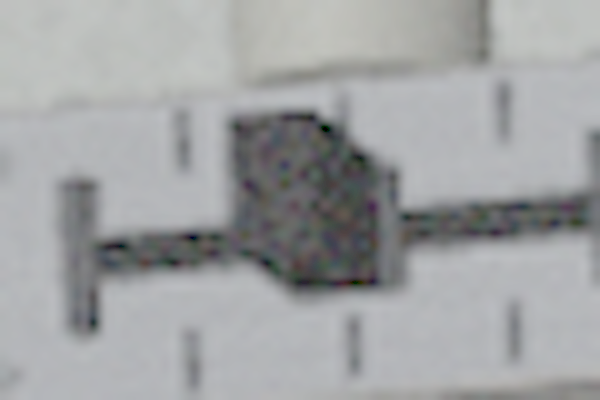

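View pics/e2.png

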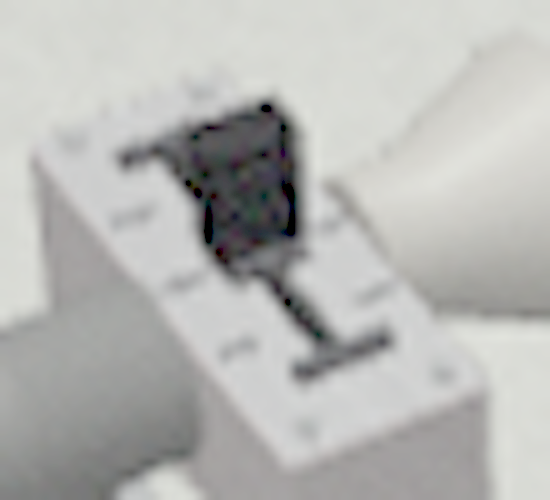

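Run:
```python
from h import *
c=robot.read_camera('top')
o=np.array([0.5785,0.2735]);t=0.075
R=np.array([[np.cos(t),-np.sin(t)],[np.sin(t),np.cos(t)]])
f=lambda u,v:(140+u/10-.45,175+v/10-.45)
for p,z in [((405,235),.0665),((405,280),.0665),((325,115),.1045),((232,118),.1045),((238,235),.1045),((385,280),.0665),((352,345),.06),((515,332),.06),((190,360),.06)]:
    w=px2w(c,*f(*p),z)[:2]; print(p,np.round(R.T@(w-o),4))
```

```text
(405, 235) [-0.0019 -0.0121]
(405, 280) [-0.0103 -0.0117]
(325, 115) [ 0.0116 -0.0097]
(232, 118) [0.0126 0.0069]
(238, 235) [-0.0087  0.0066]
(385, 280) [-0.01  -0.008]
(352, 345) [-0.0201  0.0005]
(515, 332) [-0.0203 -0.0297]
(190, 360) [-0.0203  0.0306]
```

View pics/wrist0.png

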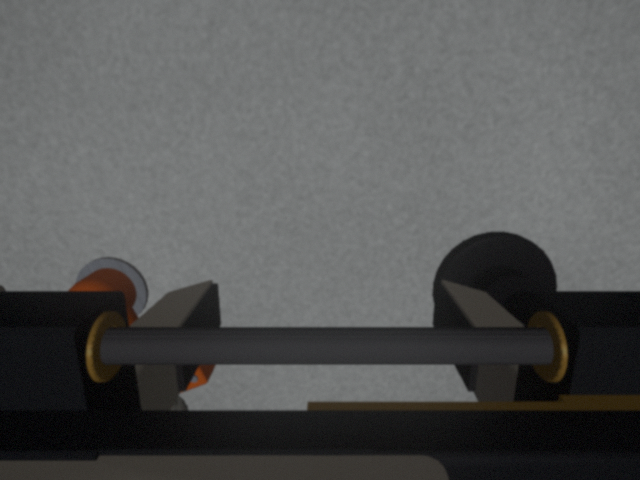

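Run:
```python
from h import *
print(robot.grasp_offset)
t=1.217;x=np.array([np.cos(t),np.sin(t)]);y=np.array([np.sin(t),-np.cos(t)])
d=np.array([0.582,0.229])-np.array([.1819,.4925]); print(d@x,d@y)
c=robot.read_camera('top')
a=cv2.imread('pics/top0.png')
k=cv2.resize(a[195:245,465:525],None,fx=10,fy=10,interpolation=cv2.INTER_CUBIC)
cv2.imwrite('pics/e3.png',np.clip(255*(k/255.)**0.5,0,255).astype('uint8'))
b=cv2.imread('pics/side0.png')
k=cv2.resize(b[300:390,355:440],None,fx=6,fy=6,interpolation=cv2.INTER_CUBIC)
cv2.imwrite('pics/e4.png',np.clip(255*(k/255.)**0.5,0,255).astype('uint8'))
```

```text
0.0188
-0.10856067164774304 0.4666120878967784
```

View pics/e4.png

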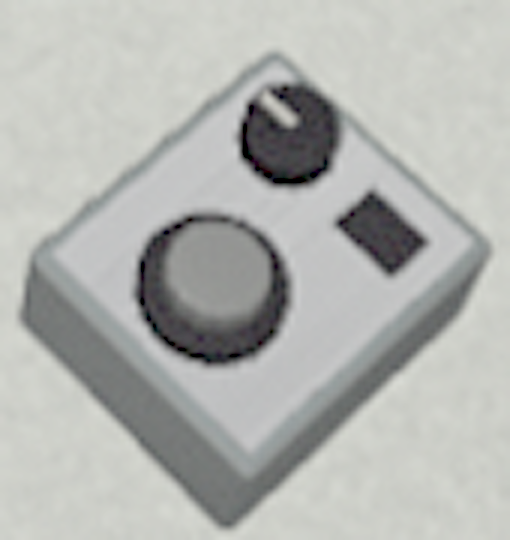

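View pics/e3.png

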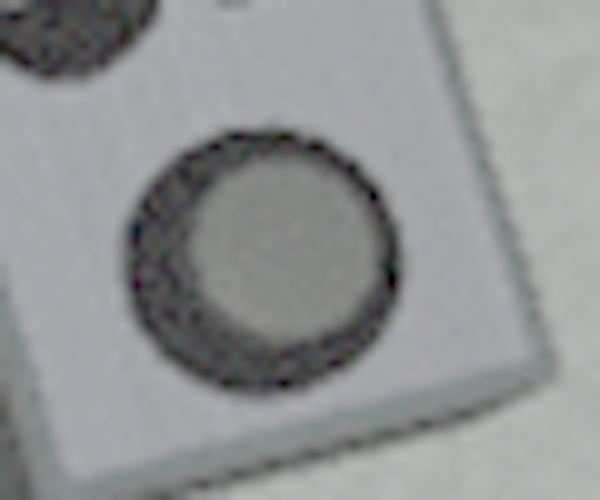

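>>> move_arm([
  [0, -13.5, 50, 0, 0, 0, 0],
  [0, -13.5, 50, 0, 0, 0, 0],
  [0, -13.5, 50, 0, 0, 0, 0],
  [0, -13.5, 50, 0, 0, 0, 0],
  [0, -13.5, 50, 0, 0, 0, 0],
  [0, -13.5, 50, 0, 0, 0, 0],
  [0, -13.5, 50, 0, 0, 0, 0],
  [0, -13.5, 50, 0, 0, 0, 0],
  [0, 0, 0, 0, 0, 0, -0.15],
  [0, 0, 0, 0, 0, 0, -0.15],
  [0, 0, 0, 0, 0, 0, -0.13],
  [0, 0, 0, 0, 0, 0, 0],
], newtons=20)

```text
time: 2.7
tool_pos: [0.5317, 0.245, 0.2259]
tool_rot: [3.14, -0.002, 1.66]
contact_force: [0.2, 0.0, 0.6]
opening: 0.0005
```

```bash
cat >> h.py <<'E'
from scipy.spatial.transform import Rotation as Ro
def go(p,yaw=None):
    s=robot.observe(); R=Ro.from_euler('xyz',s['tool_rot'])
    print('t',s['time'],'pos',np.round(s['tool_pos'],4),'rot',np.round(s['tool_rot'],4),'F',np.round(s['contact_force'],1),'open',s['opening'])
    print('shift mm',np.round(1e3*R.inv().apply(np.array(p)-s['tool_pos']),1))
    if yaw is not None:
        T=Ro.from_euler('xyz',[np.pi,0,yaw]); print('turn',np.round((R.inv()*T).as_rotvec(),3))
E
python3 - <<'E'
from h import *
go([0.582,0.229,0.14],1.646)
shot('top','top1.png')
c=shot('side','side1.png');
E
```

```text
t 2.7 pos [0.5317 0.245  0.2259] rot [ 3.1403e+00 -2.0000e-03  1.6597e+00] F [0.2 0.  0.6] open 0.0005152380658508921
shift mm [-20.6  48.6  85.9]
turn [ 0.001 -0.002  0.014]
```

>>> move_arm([
  [0, -14, 25, 0, 0, 0, 0.014],
  [0, -14, 25, 0, 0, 0, 0],
  [0, 0, 0, 40, 0, 0, 0],
  [0, 0, 0, 40, 0, 0, 0],
  [0, 0, 0, 20, 0, 0, 0],
  [0, 0, 0, 0, 0, 0, 0],
])

```text
time: 3.55
tool_pos: [0.5858, 0.2218, 0.1243]
tool_rot: [3.138, -0.003, 1.632]
contact_force: [0.4, 0.4, -0.4]
opening: 0.0004
```

Run:
```python
from h import *
go([0.582,0.225,0.078],1.646)
a=shot('top','top2.png')['img'];b=shot('side','side2.png')['img']
k=np.hstack([cv2.resize(i,(400,400),interpolation=cv2.INTER_CUBIC) for i in (a[140:240,120:220],b[90:190,240:340])])
cv2.imwrite('pics/e5.png',np.clip(255*(k[:,:,::-1]/255.)**0.5,0,255).astype('uint8'))
```

```text
t 3.55 pos [0.5858 0.2218 0.1243] rot [ 3.1375e+00 -2.8000e-03  1.6315e+00] F [ 0.4  0.4 -0.4] open 0.000393784020225164
shift mm [ 3.3 -3.8 46.3]
turn [ 0.004 -0.003 -0.014]
```

View pics/e5.png

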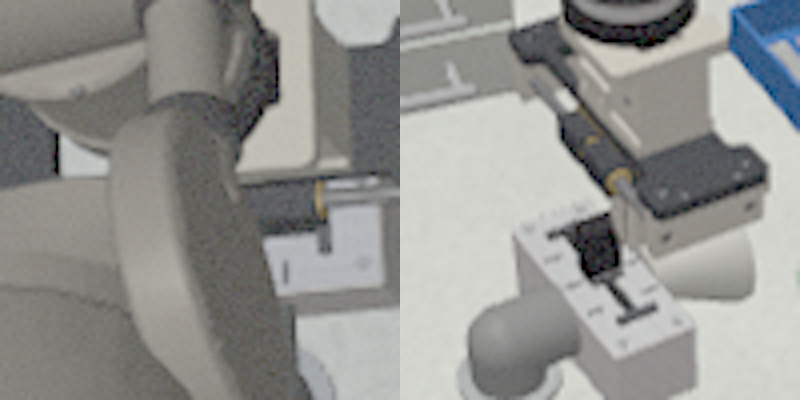

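Run:
```python
from h import *
c=shot('side','side3.png');b=c['img']
s=robot.observe();p=s['tool_pos'];R=Ro.from_euler('xyz',s['tool_rot']).as_matrix()
k=cv2.resize(b[60:210,230:370],None,fx=4,fy=4,interpolation=cv2.INTER_CUBIC)[:,:,::-1]
k=np.clip(255*(k/255.)**0.5,0,255).astype('uint8').copy()
def m(q,col):
    u,v=w2px(c,q);print(u,v);cv2.circle(k,(int((u-230)*4),int((v-60)*4)),4,col,-1)
m(p,(0,0,255)); m(p-R[:,2]*.0188,(0,255,0)); m(p+R[:,0]*.019,(255,0,0)); m(p+R[:,1]*.01,(255,255,0))
m(p-R[:,2]*.0658,(255,0,255))
o=np.array([.5785,.2735]);
m([*(o+np.array([.0007,-.0095])),.0855],(0,255,255))
cv2.imwrite('pics/e6.png',k)
```

```text
299.9746361945462 149.75896011425465
299.6766091294022 143.86656832908164
296.35934114869946 145.42463223560833
303.46786336176524 148.41106093488185
298.8937103179195 128.3876167003977
290.87065307855244 153.58455726337883
```

View pics/e6.png

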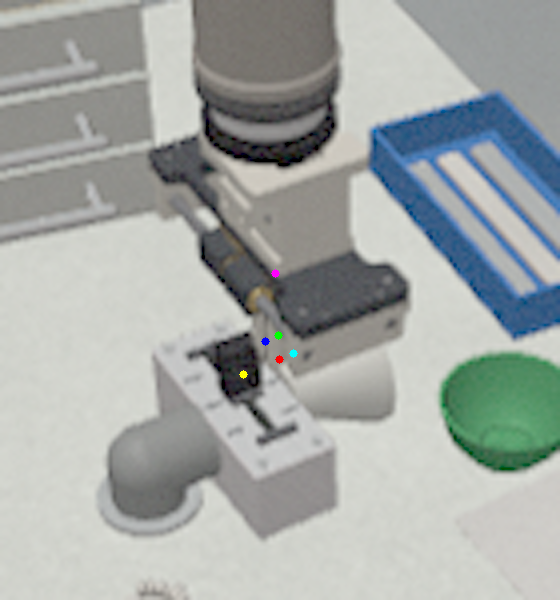

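>>> move_arm([
  [0, 0, -4, 20, 0, 0, -0.014],
  [0, 0, 0, 20, 0, 0, 0],
  [0, 0, 0, 8, 0, 0, 0],
  [0, 0, 0, 0, 0, 0, 0],
])

```text
time: 4.2
tool_pos: [0.5873, 0.2233, 0.0844]
tool_rot: [3.121, -0.005, 1.646]
contact_force: [0.5, 0.3, 1.1]
opening: 0.0003
```

Run:
```python
from h import *
go([0.580,0.245,0.078],1.646)
c=shot('side','side4.png');b=c['img']
k=cv2.resize(b[100:200,240:340],None,fx=6,fy=6,interpolation=cv2.INTER_CUBIC)[:,:,::-1]
cv2.imwrite('pics/e7.png',np.clip(255*(k/255.)**0.5,0,255).astype('uint8'))
```

```text
t 4.2 pos [0.5873 0.2233 0.0844] rot [ 3.1211 -0.0054  1.6458] F [0.5 0.3 1.1] open 0.0002871715696279341
shift mm [22.1 -5.8  6.4]
turn [ 0.02  -0.005 -0.   ]
```

View pics/e7.png

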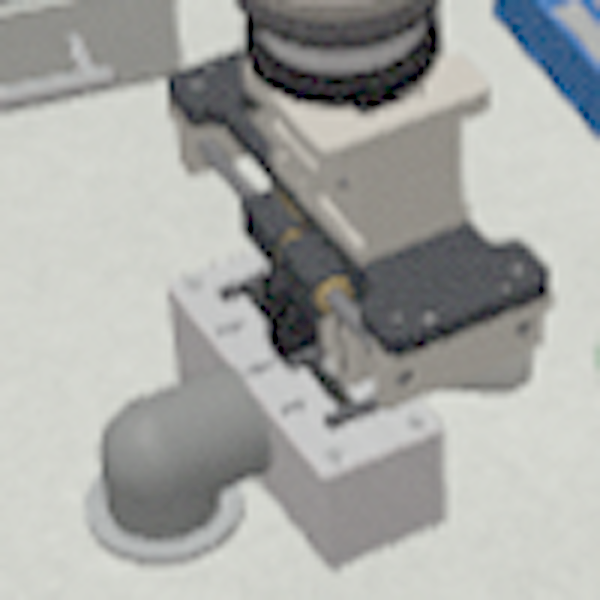

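>>> move_arm([
  [0, 0, -6, 5, 0.02, 0, 0],
  [0, 6, 0, 0, 0, 0, 0],
  [0, 6, 0, 0, 0, 0, 0],
  [0, 5, 0, 0, 0, 0, 0],
  [0, 0, 0, 0, 0, 0, 0],
])

```text
time: 4.88
tool_pos: [0.581, 0.2418, 0.0816]
tool_rot: [3.138, -0.006, 1.646]
contact_force: [-0.9, -0.7, 0.4]
opening: 0.0008
```

Run:
```python
from h import *
go([0.578,0.277,0.078],1.646)
```

```text
t 4.875 pos [0.581  0.2418 0.0816] rot [ 3.1382 -0.0063  1.6461] F [-0.9 -0.7  0.4] open 0.0007603789255282257
shift mm [35.3 -0.4  3.8]
turn [ 0.003 -0.006  0.   ]
```

>>> move_arm([
  [0, 5, 0, 1, 0, 0, 0],
  [0, 5, 0, 0, 0, 0, 0],
  [0, 5, 0, 0, 0, 0, 0],
  [0, 5, 0, 0, 0, 0, 0],
])

```text
time: 5.38
tool_pos: [0.5797, 0.2584, 0.0807]
tool_rot: [3.14, 0.001, 1.646]
contact_force: [0.3, -7.2, 2.4]
opening: 0.0004
```

Run:
```python
from h import *
go([0.578,0.277,0.080],1.646)
```

```text
t 5.375 pos [0.5797 0.2584 0.0807] rot [3.1399e+00 9.0000e-04 1.6458e+00] F [ 0.3 -7.2  2.4] open 0.00036472595791748274
shift mm [18.7 -0.3  0.6]
turn [ 0.002  0.001 -0.   ]
```

>>> move_arm([
  [0, 6, 0, 0, 0, 0, 0],
  [0, 6, 0, 0, 0, 0, 0],
  [0, 5, 0, 0, 0, 0, 0],
  [0, 4, 0, 0, 0, 0, 0],
])

```text
time: 5.88
tool_pos: [0.578, 0.2784, 0.0806]
tool_rot: [3.141, 0.004, 1.645]
contact_force: [-0.1, -0.3, 0.7]
opening: 0.0002
```

Run:
```python
from h import *
go([0.578,0.277,0.080],1.646)
c=shot('side','side5.png');b=c['img']
k=cv2.resize(b[100:200,240:340],None,fx=6,fy=6,interpolation=cv2.INTER_CUBIC)[:,:,::-1]
cv2.imwrite('pics/e8.png',np.clip(255*(k/255.)**0.5,0,255).astype('uint8'))
```

```text
t 5.875 pos [0.578  0.2784 0.0806] rot [3.1411 0.0038 1.645 ] F [-0.1 -0.3  0.7] open 0.00021378073109048384
shift mm [-1.4 -0.1  0.6]
turn [ 0.     0.004 -0.001]
```

View pics/e8.png

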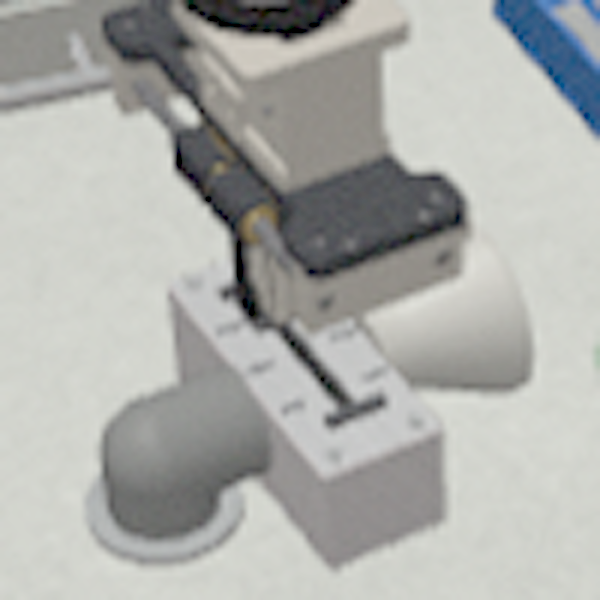

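>>> move_arm([
  [0, 3, 0, 0, 0, 0, 0],
  [0, 3, 0, 0, 0, 0, 0],
])

```text
time: 6.18
tool_pos: [0.578, 0.2791, 0.0808]
tool_rot: [-3.14, 0.014, 1.646]
contact_force: [-0.3, -15.2, 4.7]
opening: 0.0004
```

>>> move_arm([
  [0, -10, 0, 0, 0, 0, 0],
  [0, -15, 0, 0, 0, 0, 0],
  [0, -10, 0, -20, 0, 0, 0],
  [0, 0, 0, -50, 0, 0, 0],
  [0, -20, 0, -50, 0, 0, 0],
  [0, -60, 0, 0, 0, 0, 0],
  [0, -60, 0, 0, 0, 0, 0],
  [0, -60, 0, 0, 0, 0, 0],
  [0, -60, 0, 0, 0, 0, 0],
])

```text
time: 7.3
tool_pos: [0.6027, -0.019, 0.2191]
tool_rot: [3.129, 0.011, 1.653]
contact_force: [1.3, 0.3, 0.2]
opening: 0.0002
```

Run:
```python
from h import *
ct=shot('top','top6.png');c=shot('side','side6.png')
k=np.hstack([cv2.resize(i,(400,400),interpolation=cv2.INTER_CUBIC) for i in (ct['img'][140:240,120:220],c['img'][120:200,245:325])])[:,:,::-1]
cv2.imwrite('pics/e9.png',np.clip(255*(k/255.)**0.5,0,255).astype('uint8'))
# triangulate button: top e3 (288,245)/10+(465,195); side e4 (220,272)/6+(355,300)
ut=(465+28.8-.45,195+24.5-.45);us=(355+220/6-.4,300+272/6-.4)
def ray(c,u,v):
    d=np.array([(u-c['cx'])/c['fx'],(v-c['cy'])/c['fy'],1.]);T=np.array(c['T']);d=T[:3,:3]@d;return T[:3,3],d/np.linalg.norm(d)
o1,d1=ray(ct,*ut);o2,d2=ray(c,*us)
s=np.linalg.lstsq(np.c_[d1,-d2],o2-o1,rcond=None)[0];p,q=o1+s[0]*d1,o2+s[1]*d2
print(p,q)
for z in (.06,.065,.07,.075,.08):print(z,px2w(ct,*ut,z),px2w(c,*us,z))
go([*(p+q)[:2]/2,0.15],1.646)
```

```text
[ 0.52889448 -0.30687094  0.07590413] [ 0.52864851 -0.30679759  0.0758383 ]
0.06 [ 0.53173799 -0.31160865  0.06      ] [ 0.53440896 -0.30169486  0.06      ]
0.065 [ 0.53084404 -0.31011919  0.065     ] [ 0.53259044 -0.30330574  0.065     ]
0.07 [ 0.52995008 -0.30862973  0.07      ] [ 0.53077192 -0.30491662  0.07      ]
0.075 [ 0.52905613 -0.30714027  0.075     ] [ 0.52895341 -0.3065275   0.075     ]
0.08 [ 0.52816217 -0.30565081  0.08      ] [ 0.52713489 -0.30813839  0.08      ]
t 7.4 pos [ 0.6031 -0.0233  0.2189] rot [3.1284 0.0135 1.646 ] F [0.1 0.5 0.5] open 0.0003137218695397284
shift mm [-276.2  -96.3   71.4]
turn [0.013 0.014 0.   ]
```

View pics/e9.png

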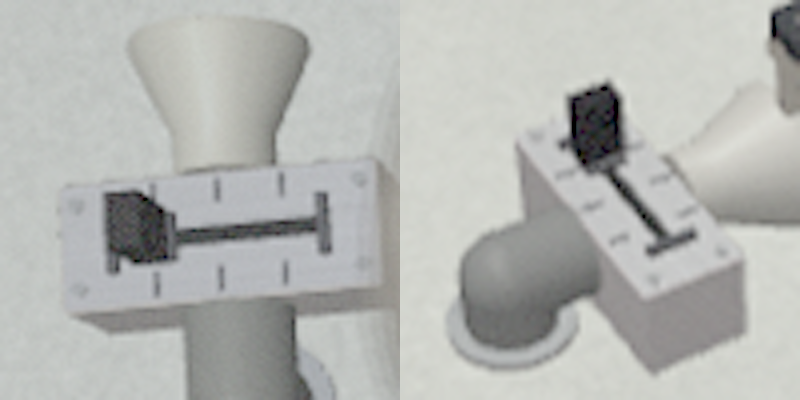

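The lever is at full: the handle sits against the +y stop at e9 pixel (135,225). The button top triangulates to (0.529, -0.307, 0.076).

>>> move_arm([
  [0, -55, -19, 0, 0.013, 0.014, 0],
  [0, -55, -19, 0, 0, 0, 0],
  [0, -55, -19, 0, 0, 0, 0],
  [0, -55, -19, 0, 0, 0, 0],
  [0, -52, -19, 0, 0, 0, 0],
  [0, 0, 0, 50, 0, 0, 0],
  [0, 0, 0, 50, 0, 0, 0],
  [0, 0, 0, 0, 0, 0, 0],
])

```text
time: 8.4
tool_pos: [0.5308, -0.3087, 0.1291]
tool_rot: [3.125, 0.005, 1.645]
contact_force: [-0.5, -0.4, 1.3]
opening: 0.0001
```

Run:
```python
from h import *
go([0.5288,-0.3068,0.085],1.646)
```

```text
t 8.4 pos [ 0.5308 -0.3087  0.1291] rot [3.1247 0.0053 1.6455] F [-0.5 -0.4  1.3] open 0.00011862727412654032
shift mm [ 2.3 -2.6 44. ]
turn [ 0.017  0.005 -0.   ]
```

>>> move_arm([
  [0, 2, -2, 30, 0.017, 0.005, 0],
  [0, 0, 0, 14, 0, 0, 0],
  [0, 0, 0, 2, 0, 0, 0],
  [0, 0, 0, 0, 0, 0, 0],
])

```text
time: 8.9
tool_pos: [0.5342, -0.3087, 0.0921]
tool_rot: [3.13, 0.009, 1.647]
contact_force: [0.5, 0.5, -0.1]
opening: 0.001
```

Run:
```python
from h import *
go([0.5288,-0.3068,0.076],1.646)
c=shot('side','side7.png')
k=cv2.resize(c['img'][260:400,340:460],None,fx=4,fy=4,interpolation=cv2.INTER_CUBIC)[:,:,::-1]
cv2.imwrite('pics/e10.png',np.clip(255*(k/255.)**0.5,0,255).astype('uint8'))
```

```text
t 8.9 pos [ 0.5342 -0.3087  0.0921] rot [3.1304 0.0092 1.6471] F [ 0.5  0.5 -0.1] open 0.0009769901152317743
shift mm [ 2.5 -5.4 16.1]
turn [0.011 0.009 0.001]
```

View pics/e10.png

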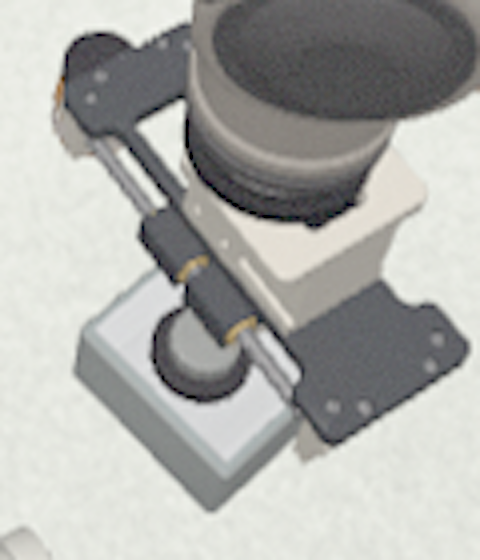

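>>> move_arm([
  [0, 2, -6, 0, 0.01, 0.008, 0],
  [0, 0, 0, 6, 0, 0, 0],
  [0, 0, -1, 6, 0, 0, 0],
  [0, 0, 0, 3, 0, 0, 0],
])

```text
time: 9.45
tool_pos: [0.5272, -0.3078, 0.0781]
tool_rot: [3.139, 0.003, 1.647]
contact_force: [0.0, -0.5, -0.8]
opening: 0.0001
```

>>> move_arm([
  [0, 0, 1, 4, 0, 0, 0],
  [0, 0, 0, 4, 0, 0, 0],
  [0, 0, 0, 4, 0, 0, 0],
])

```text
time: 9.82
tool_pos: [0.5283, -0.308, 0.0705]
tool_rot: [3.138, 0.004, 1.647]
contact_force: [-14.5, 9.2, 42.7]
opening: 0.0006
```

>>> move_arm([
  [0, 0, 0, 0, 0, 0, 0],
])

```text
time: 9.95
tool_pos: [0.5283, -0.3079, 0.0722]
tool_rot: [3.137, 0.005, 1.648]
contact_force: [-3.3, 1.1, 4.2]
opening: 0.0005
```

Run:
```python
from h import *
go([0.5288,-0.3068,0.076],1.646)
c=shot('side','side8.png')
k=cv2.resize(c['img'][320:370,365:425],None,fx=10,fy=10,interpolation=cv2.INTER_CUBIC)[:,:,::-1]
cv2.imwrite('pics/e11.png',np.clip(255*(k/255.)**0.5,0,255).astype('uint8'))
```

```text
t 9.95 pos [ 0.5283 -0.3079  0.0722] rot [3.1373 0.005  1.6476] F [-3.3  1.1  4.2] open 0.0005043328816125681
shift mm [ 1.1  0.6 -3.9]
turn [0.004 0.005 0.002]
```

View pics/e11.png

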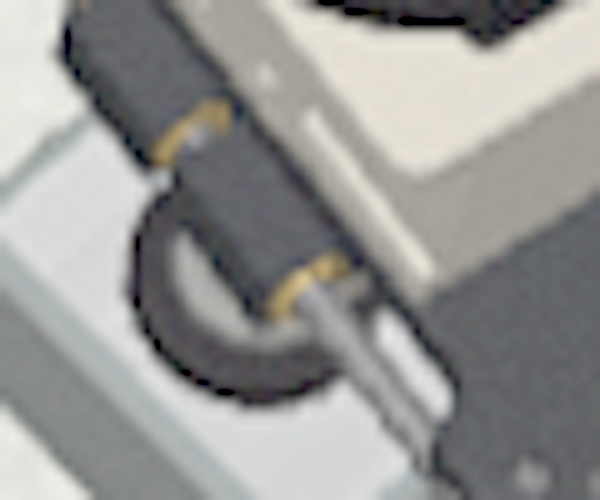

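>>> move_arm([
  [0, 0, 0, -10, 0, 0, 0],
  [0, 0, 0, -30, 0, 0, 0],
  [0, 0, 0, -50, 0, 0, 0],
  [0, -50, 0, -30, 0, 0, 0],
  [0, -60, 0, 0, 0, 0, 0],
  [0, 0, 0, 0, 0, 0, 0],
])

```text
time: 10.75
tool_pos: [0.5376, -0.4191, 0.1975]
tool_rot: [3.136, 0.006, 1.65]
contact_force: [0.0, 1.2, -0.1]
opening: 0.0002
```

Run:
```python
from h import *
go([0.5288,-0.3068,0.076],1.646)
c=shot('side','side9.png');t=shot('top','top9.png')
k=cv2.resize(c['img'][300:390,355:440],None,fx=6,fy=6,interpolation=cv2.INTER_CUBIC)[:,:,::-1]
cv2.imwrite('pics/e12.png',np.clip(255*(k/255.)**0.5,0,255).astype('uint8'))
```

```text
t 10.75 pos [ 0.5376 -0.4191  0.1975] rot [3.1357 0.0059 1.65  ] F [ 0.   1.2 -0.1] open 0.00022914110410233524
shift mm [113.4  -0.6 120.8]
turn [0.006 0.006 0.004]
```

View pics/e12.png

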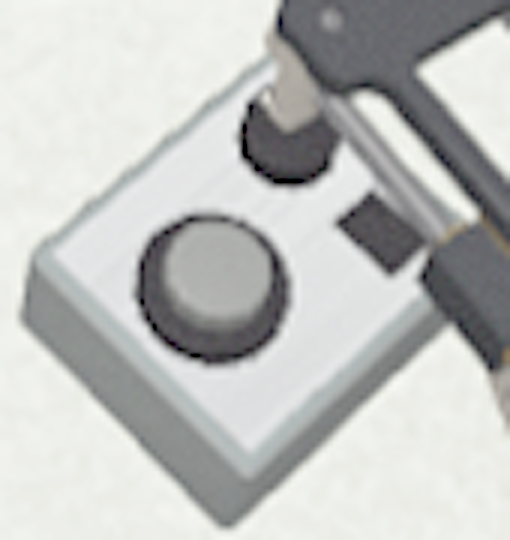

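View pics/top9.png

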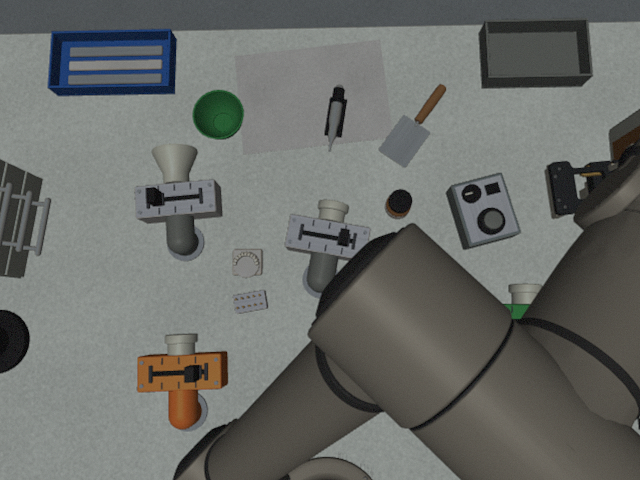

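View pics/side9.png

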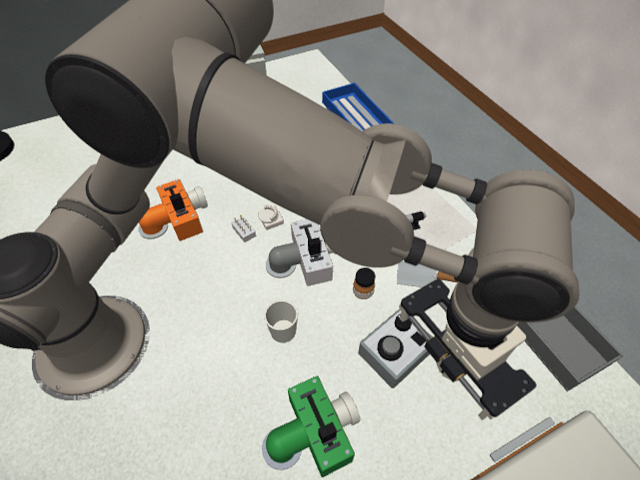

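```bash
python3 -c "
from cell import robot
print(robot.observe()['contact_force']); print(robot.hand_in())"
```

```text
[ 0.0513346   0.49425279 -0.20994297]
the job is handed in; nothing more can be done
None
```

The job is done and handed in at about 10.9 s. The flared-nozzle unit's lever is at full open and the start button was pressed once and released.

- **Lever:** it started at about half open. I pushed it with the shut fingers, without gripping, until it stopped moving at about 15 N. The pictures afterwards show the handle at the full-open stop.
- **Button:** I pressed it after the lever, until it bottomed out about 5 mm down. The last picture shows it back at its starting height.
- **Rest of the bench:** in the last pictures the capped unit's lever is still shut and the other things I could see stand where they were. The gripper was clear of everything, with about 0.5 N on the tool.
- **Press harder than planned:** the wrist force reached about 45 N for a moment when the button bottomed out. That is below the 120 N wrist limit. Only the fingertips were on the button, so the 40 N limit on the arm and gripper body should not apply.
- **Not read directly:** neither joint can be read out, so the lever and button positions are judged from force, tool height and pictures.

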